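# Set the sprung length stop and run the board up to it

### The arm

A 6-joint arm with a two-finger parallel gripper is mounted at the origin on the work surface. World frame = base frame: x ahead of the robot, y to its left, z up, the work surface at z = 0. Lengths are in m, angles in rad, forces in N, time in s.
With the tool pointing down it reaches from about 0.25 to 0.8 m from the base axis. Payload 3.9 kg.
Tool frame: the origin (TCP) lies between the finger pads; the fingertips stand 25 mm ahead of it and the grasp point (between the pads) lies 6 mm ahead of it (ctrl.tcp_to_tips is the distance from the TCP to the fingertips, in m); z points along the fingers, y is the line along which they close (so a half turn about z gives the same grasp; the last joint's range is limited). The gripper opens to 85 mm and grips with 20 to 120 N. Pads are 22 mm wide; open, the fingers measure 114 mm over their backs; the gripper's body (76 mm by 85 mm) begins 54 mm behind the grasp point. The pads swing forward as they close: fully open they stand 13 mm farther back than shut.
Start: joints at [1.178, 0.26, -0.138, 1.173, 0, 1.571], TCP at [0.201, 0.485, 0.256] pointing down, gripper open.
Joint ranges: [-2.78, 2.78], [-0.83, 1.72], [-1.28, 1.37], [-1.9, 2.12], [-1.57, 1.48], [-3.14, 3.14]. Speed limits (rad/s): [2.57, 2.57, 3.14, 3.14, 3.14, 3.14].

### API

Orientations are given as a rotation vector (axis times angle).
In Python, from station import ctrl, grab_frame gives the robot as it stands.
- The arm moves only by the tool send_rows, never from a script. Its argument "increments" is a list of rows, each a list of 2 entries, a list of its own where there are three numbers: the shift along the world's x, y, z normalised to -1 to 1, where 1 is 30 cm, then the turn about the world's z normalised to -1 to 1, where 1 is 360 degrees. A call has exactly 10 rows; each row is the pose to reach, as a shift and turn from the pose commanded when the call began, turning the shorter way round; what a row does not reach only later rows make up. A row lasts 1/12 s, in which the tool goes at most 41.7 mm and 7.16 degrees, less where a joint would pass 70% of its speed; a pose out of reach is approached as far as the arm can. A call with a number of a shift or a turn outside -1 to 1 is refused whole. A call with a gripper value outside its range is refused whole. "gripper" is the finger opening in mm, from 0 to 85.4, set as the call begins (left out, the last holds). The fingers move at their own pace and stop on an object; "newtons" is the grip in N (left out, the last holds). Time passes only in rows, so rows that repeat a pose let the fingers close, or fill a call up. It gives the time, the measured TCP pose, the force, the opening and the grip force at its end, in the units of the state.
- ctrl.sense(): the state, without advancing time (a new reading comes with each control period).
- grab_frame(name): name is "scene" or "top"; returns a dict with "img" (384x512x3 uint8, blue, green, red), "camera_matrix" (3x3 intrinsics, pixels), "k1" (the pictures are not rectified: a ray, as slopes to the right and down, at radius r is drawn at 1 + k1 r^2 times it, then the intrinsics apply), "rvec" (rotation vector, rad) and "tvec" (3), from world to camera coordinates, as OpenCV has them. Camera axes: x right, y down, z forward; pixel columns grow to the right and rows downward; lengths in m; the calibration is good to about 2 mm. A picture is of the moment at which its call begins. There is no depth.
- ctrl.sign_off(): hands the job in; it is judged then, once.
The state is a dict: "time": time; "q": joint angles; "joint_vel": joint speeds; "joint_efforts": joint torques, N m; "tool_pos": TCP position; "orientation": TCP orientation; "force": force on the tool from outside, world axes, zero at the start; "ft_torque": the same for the moment, N m; "width": finger opening in m; "gripper_force": force on a finger pad.
Only numpy, scipy, OpenCV 4.12 (cv2) and the standard library are available. Lean on these libraries where they do the work, as an engineer would, in place of code of your own. Each camera call takes 0.05 s, during which the arm holds its last target. There are 200 camera calls.

### The job

On the dark wooden length-stop jig, first push the upright stop plate with the fingertips back to the end of its travel and let it go, so that it springs back and latches on its stop pin at the middle position. Then push the small white board along the trough until its end rests against the latched stop plate, and finish clear of everything. Only push: do not lift the board, do not touch the pin's knob, and leave the bottle, the tin and the tape measure where they stand.

Things in the scene. Friction and masses are not known exactly. Their poses are not given: they have to be found in the camera images.
- jig: Fixed dark wooden base plate 410 x 130 x 18 mm lying on the bench. Origin on the bench surface; the plate runs from x = -200 to +210 mm and 65 mm to either side. Its own +x is the direction in which stop plate and board are both pushed; +z is up. All its parts lie on its centre line y = 0.
- trough (a point): Middle of the trough's floor, 18 mm above the bench, 92 mm behind the jig's origin, axes as the jig's. The trough is two low wooden rails, 215 mm long, 10 mm high above the plate, inner faces at y = +/-33 mm; it is open at both ends.
- bridge (a point): Top centre of the steel bridge that carries the stop pin, 56 mm above the bench, at jig x = 115 mm; 24 mm long (x), 74 mm wide. Beyond it is a grey spring cover, jig x = 140 to 208 mm, up to 52 mm above the bench.
- stop_face (a point): The upright aluminium stop plate on the front end of the sprung slide: 60 mm wide (y), 8 mm thick (x), its foot 20 mm and its top 72 mm above the bench. This point is the bottom centre of the face that is pushed (it looks to -x, towards the trough); axes as the jig's. At rest this face is at jig x = 30 mm.
- stop_slide (a joint): Slide travel along jig +x, m: 0 at rest, 0.050 at its hard end stop. Spring back: 5 N at 0, 10 N at the end; raising the pin adds up to 4 N from 0.008 to 0.028; damper 50 N per m/s. A tooth raises the pin, which drops behind it at about 0.03; the released slide then stops on the pin: latched, about 0.026. Pushed less, it goes back to 0. From the latch it can still be pushed in and returns.
- stop_pin (a joint): Height of the spring-loaded stop pin above its lowest position, in m: 0 when down (at the start, and again when it has dropped behind the tooth), about 0.008 on the crest of the tooth.
- pin_knob (a point): Black round knob on top of the stop pin, 18 mm across, 11 mm high, above the bridge, 85 mm beyond the face of the resting stop plate. This point is the centre of its top, 69 mm above the bench when down. Not to be touched.
- board: Small loose white laminated board 100 (x) x 60 (y) x 18 (z) mm, about 0.1 kg, lying flat in the trough on the jig's plate, so from 18 to 36 mm above the bench, with 3 mm play to each rail. Origin at the centre of its underside; its x lies along the trough and its two ends are at x = +/-50 mm. It starts 70 to 110 mm short of the resting stop plate.
- glue_bottle: Pale plastic bottle with a narrow neck, 52 mm across, 130 mm high, standing on the bench beside the jig's far side. Origin at the centre of its base. To be left alone.
- screw_tin: Steel tin 72 mm across, 60 mm high, standing on the bench beside the jig's far side. Origin at the centre of its base. To be left alone.
- tape_measure: Black tape measure 66 x 36 x 60 mm standing on the bench beside the jig's far side. Origin at the centre of its underside. To be left alone.
Not all that is in view belongs to the job. Of the things like the board, leave any that is orange; of the rest the smaller one is meant.

How it is judged:
By the outcome, as a careful person would: the job done as asked, in the order asked, and still so for the second after the job is handed in, with the robot touching nothing.
It also fails if it takes over 45 s, if anything falls off the work surface, if the arm or the gripper's body presses on something with over 40 N, if the wrist force passes 120 N, or if a joint passes its speed limit or range.

## Working session

There is one attempt and no reset: what is moved stays moved. The work goes in short steps, Python scripts to look and compute and a tool call to move; the robot and the scene stay as the last step left them, time stands still between calls to the robot, and variables do not carry over. Pictures are saved under pics/ and viewed, at most 10 in all, crops included, and the job is handed in when it is done.

Besides the shell and the picture viewer there is one more tool, called after "Request:" as name([rows], argument=value, ...), one row to a line, values as JSON. send_rows: Moves the arm, as the interface text tells. Scaled input: -1 to 1 covers 30 cm each way for a shift and 360 degrees each way for a turn. Its arguments: {"type":"object","properties":{"increments":{"type":"array","items":{"type":"array"}},"gripper":{"type":"number"},"newtons":{"type":"number"}},"required":["increments"]}

```bash
mkdir -p pics; cat > h.py <<'E'
import numpy as np, cv2
def ray(f,u,v):
    K=np.array(f["camera_matrix"]);k=f["k1"]
    d=np.array([[[u,v]]],float)
    p=cv2.undistortPoints(d,K,np.array([k,0,0,0],float))[0,0]
    R=cv2.Rodrigues(np.array(f["rvec"],float))[0];t=np.array(f["tvec"],float).reshape(3)
    return -R.T@t, R.T@np.array([p[0],p[1],1])
def onz(f,u,v,z):
    o,d=ray(f,u,v);return o+d*(z-o[2])/d[2]
def proj(f,P):
    p=cv2.projectPoints(np.array(P,float).reshape(-1,1,3),np.array(f["rvec"],float),np.array(f["tvec"],float),np.array(f["camera_matrix"]),np.array([f["k1"],0,0,0],float))[0]
    return p.reshape(-1,2)
E
python3 - <<'E'
from station import ctrl,grab_frame
import cv2,pickle
for n in("scene","top"):
    f=grab_frame(n);cv2.imwrite(f"pics/{n}0.png",f["img"]);pickle.dump(f,open(n+"0.pkl","wb"))
print(ctrl.sense())
E
```

```text
{'time': 0.1, 'q': array([ 1.17799712e+00,  2.60613677e-01, -1.39230412e-01,  1.17268466e+00,
        3.96294597e-05,  1.57082051e+00]), 'joint_vel': array([ 0.00019772, -0.00185199,  0.00316141, -0.00192714, -0.00090019,
       -0.0002547 ]), 'joint_efforts': array([ 1.98702422e-03, -4.06509769e+01,  2.54527527e+01,  1.01417553e-02,
        2.31994627e-04,  2.44128694e-05]), 'tool_pos': array([0.20073343, 0.48450674, 0.25555418]), 'orientation': array([-6.13012099e-01, -3.08081896e+00,  2.65651084e-03]), 'force': array([-0.31808221, -0.285501  ,  0.33174031]), 'ft_torque': array([0.02506604, 0.01561731, 0.00407449]), 'gripper_force': 0.0, 'width': 0.08531692493907815}
```

View pics/scene0.png

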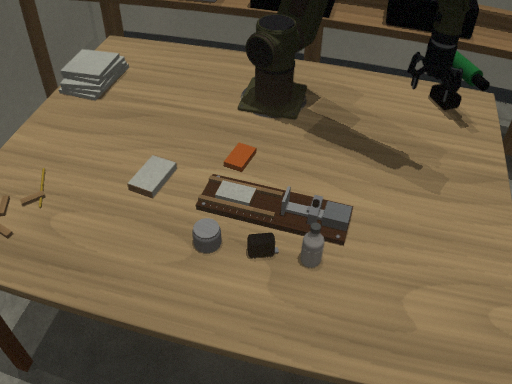

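View pics/top0.png

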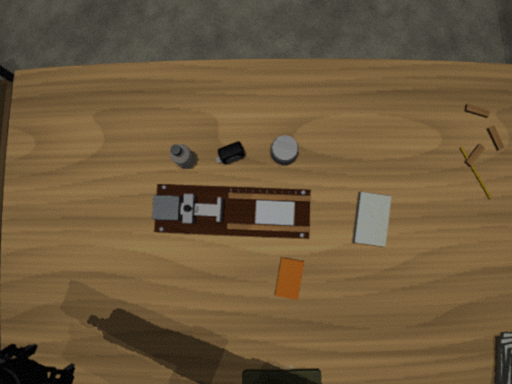

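The top view shows the jig at (232,211), with its stop plate at about (219,209) and the knob at (187,208). There are four things that could be the board:
- The small white board in the trough, (275,212).
- The larger white board, (372,219).
- The orange board, (290,278).
- The stack at the edge, (505,360).

I choose the small white one in the trough and will check it in a crop.

```bash
python3 - <<'E'
import pickle,cv2,numpy as np
from h import *
f=pickle.load(open("top0.pkl","rb"));im=f["img"]
cv2.imwrite("pics/crop.png",cv2.resize(im[130:250,140:330],None,fx=4.2,fy=4.2,interpolation=cv2.INTER_CUBIC))
hsv=cv2.cvtColor(im,cv2.COLOR_BGR2HSV)
m=((hsv[...,1]<60)&(hsv[...,2]>120)).astype(np.uint8)
m[:,:240]=0;m[:190]=0;m[240:]=0;m[:,320:]=0
c=max(cv2.findContours(m,0,1)[0],key=cv2.contourArea)
r=cv2.minAreaRect(c);print("board px",r)
for p in cv2.boxPoints(r):print(onz(f,*p,.036).round(4))
print("ctr",onz(f,*r[0],.036).round(4))
# jig screws / plate corners
for n,p in dict(s1=(163,187),s2=(158,230),s3=(304,192),s4=(302,236)).items():print(n,onz(f,*p,.018).round(4))
m=((hsv[...,2]<75)&(hsv[...,2]>15)&(hsv[...,1]>90)).astype(np.uint8);m[:175]=0;m[245:]=0;m[:,:145]=0;m[:,320:]=0
m=cv2.morphologyEx(m,cv2.MORPH_CLOSE,np.ones((15,15)))
c=max(cv2.findContours(m,0,1)[0],key=cv2.contourArea);r=cv2.minAreaRect(c);print("plate",r)
for p in cv2.boxPoints(r):print(p,onz(f,*p,.018).round(4))
print("knob",onz(f,187,208.5,.069),"stop top",onz(f,219.5,197,.072),onz(f,219.5,221,.072))
E
```

```text
board px ((274.5, 212.5), (23.0, 37.0), 90.0)
[0.5438 0.0633 0.036 ]
[ 0.5429 -0.0323  0.036 ]
[ 0.4836 -0.0314  0.036 ]
[0.4845 0.0637 0.036 ]
ctr [0.5136 0.0158 0.036 ]
s1 [0.5848 0.3122 0.018 ]
s2 [0.4702 0.3238 0.018 ]
s3 [ 0.568  -0.0633  0.018 ]
s4 [ 0.4525 -0.0559  0.018 ]
plate ((232.44541931152344, 210.69602966308594), (154.07901000976562, 48.531494140625), 2.1610796451568604)
[154.54567 232.03943] [0.4649 0.3331 0.018 ]
[156.37575 183.54245] [0.5943 0.3305 0.018 ]
[310.34515 189.35263] [ 0.5748 -0.0802  0.018 ]
[308.51508 237.84961] [ 0.4475 -0.0728  0.018 ]
knob [0.52358258 0.23586738 0.069     ] stop top [0.5515794  0.15364894 0.072     ] [0.49176166 0.15351369 0.072     ]
```

View pics/crop.png

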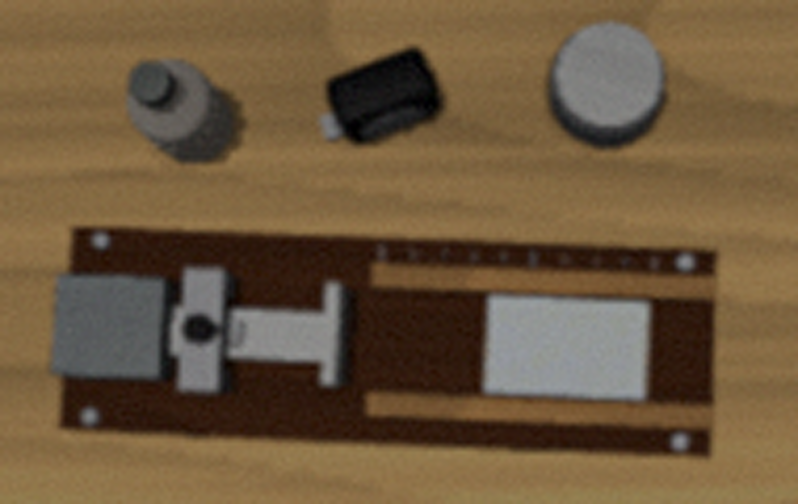

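The crop confirms the choice: the small white board lies in the trough between the rails, with its ends at about columns (484..650) of the crop. The stop plate is at (330,335) and the knob at (200,328). The jig's +x points at world azimuth of about 87.4°. The stop face is at y≈0.151 and the board's leading end at y≈0.065.

Next I move over the gap with the fingers shut and the closing line across the jig.

Request:
send_rows([
  [[0.1,-0.09,0],-0.02],
  [[0.2,-0.18,0],-0.04],
  [[0.3,-0.28,0],-0.06],
  [[0.4,-0.38,0],-0.08],
  [[0.5,-0.48,0],-0.1],
  [[0.6,-0.58,0],-0.12],
  [[0.7,-0.68,0],-0.14],
  [[0.8,-0.78,0],-0.16],
  [[0.9,-0.88,0],-0.18],
  [[0.98,-0.95,0],-0.194],
], gripper=0)

```text
time: 0.93
tool_pos: [0.4959, 0.1976, 0.256]
orientation: [2.274, 2.168, -0.001]
force: [-0.5, 1.4, -0.1]
width: 0.0002
gripper_force: 0.0
```

Request:
send_rows([
  [[0.03,-0.1,0],0],
  [[0.06,-0.2,0],0],
  [[0.08,-0.3,0],0],
  [[0.08,-0.3,-0.1],0],
  [[0.08,-0.3,-0.2],0],
  [[0.08,-0.3,-0.3],0],
  [[0.08,-0.3,-0.4],0],
  [[0.08,-0.3,-0.48],0],
  [[0.08,-0.3,-0.5],0],
  [[0.08,-0.3,-0.5],0],
])

```text
time: 1.77
tool_pos: [0.5169, 0.1095, 0.1042]
orientation: [-2.264, -2.173, 0.007]
force: [-1.4, 0.1, -0.3]
width: 0.0002
gripper_force: 0.0
```

```bash
python3 - <<'E'
from station import ctrl,grab_frame
import cv2,pickle,numpy as np
from h import *
f=grab_frame("scene");g=grab_frame("top")
s=ctrl.sense();print(s["tool_pos"],s["force"])
t=s["tool_pos"]-[0,0,.025];print(proj(f,[t]),proj(g,[t]),proj(g,[[.5216,.151,.02]]))
a=cv2.resize(f["img"][130:250,180:370],(760,480),interpolation=cv2.INTER_CUBIC)
cv2.imwrite("pics/s1.png",a)
E
```

```text
[0.51956046 0.11018371 0.10710997] [0.0913189  0.60195549 1.08364569]
[[269.41823341 186.73680371]] [[236.60707796 209.44227455]] [[222.80853963 210.18293992]]
```

View pics/s1.png

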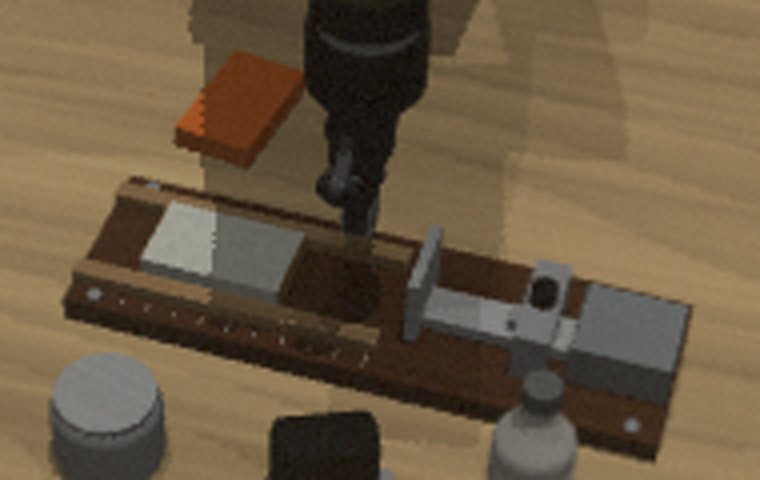

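The view shows the fingertips at crop position (358,230), over the open gap between the board's end at (290,260) and the stop plate at (422,285). I now go down and approach the plate.

Request:
send_rows([
  [[0,0,-0.05],0],
  [[0,0,-0.1],0],
  [[0,0,-0.13],0],
  [[0,0,-0.13],0],
  [[0.002,0.03,-0.13],0],
  [[0.003,0.05,-0.13],0],
  [[0.004,0.07,-0.13],0],
  [[0.005,0.085,-0.13],0],
  [[0.006,0.1,-0.13],0],
  [[0.006,0.1,-0.13],0],
])

```text
time: 2.7
tool_pos: [0.5211, 0.1408, 0.0677]
orientation: [2.265, 2.176, 0.001]
force: [-0.7, -0.0, 0.0]
width: 0.0001
gripper_force: 0.0
```

Request:
send_rows([
  [[0,0.013,0],0],
  [[0.001,0.026,0],0],
  [[0.002,0.039,0],0],
  [[0.003,0.052,0],0],
  [[0.003,0.065,0],0],
  [[0.004,0.078,0],0],
  [[0.005,0.091,0],0],
  [[0.005,0.104,0],0],
  [[0.006,0.117,0],0],
  [[0.006,0.13,0],0],
])

```text
time: 3.53
tool_pos: [0.5225, 0.1757, 0.0676]
orientation: [2.265, 2.169, -0.007]
force: [0.7, -10.4, 4.3]
width: 0.0004
gripper_force: 5.4
```

Request:
send_rows([
  [[0,0.006,0],0],
  [[0,0.012,0],0],
  [[0,0.018,0],0],
  [[0.001,0.024,0],0],
  [[0.001,0.03,0],0],
  [[0.001,0.034,0],0],
  [[0.002,0.038,0],0],
  [[0.002,0.042,0],0],
  [[0.002,0.042,0],0],
  [[0.002,0.042,0],0],
])

```text
time: 4.37
tool_pos: [0.5232, 0.1884, 0.0676]
orientation: [2.265, 2.169, -0.007]
force: [0.8, -9.2, 4.6]
width: 0.0002
gripper_force: 4.9
```

Request:
send_rows([
  [[0,0.004,0],0],
  [[0,0.008,0],0],
  [[0,0.012,0],0],
  [[0,0.016,0],0],
  [[0,0.02,0],0],
  [[0,0.023,0],0],
  [[0,0.025,0],0],
  [[0,0.027,0],0],
  [[0,0.027,0],0],
  [[0,0.027,0],0],
])

```text
time: 5.2
tool_pos: [0.5232, 0.1914, 0.0677]
orientation: [2.262, 2.16, -0.018]
force: [1.0, -23.5, 8.9]
width: -0.0
gripper_force: 11.8
```

The force jumped to 23 N over the last 3 mm, so the plate is at its hard end. I let it go, then go up.

Request:
send_rows([
  [[0,-0.08,0],0],
  [[-0.004,-0.16,0],0],
  [[-0.01,-0.24,0],0],
  [[-0.01,-0.26,0],0],
  [[-0.01,-0.26,0.1],0],
  [[-0.01,-0.26,0.2],0],
  [[-0.01,-0.26,0.25],0],
  [[-0.013,-0.36,0.25],0],
  [[-0.02,-0.48,0.25],0],
  [[-0.025,-0.6,0.25],0],
])

```text
time: 6.03
tool_pos: [0.5162, 0.0199, 0.143]
orientation: [2.263, 2.178, 0.003]
force: [0.7, -1.1, -1.4]
width: -0.0002
gripper_force: 0.0
```

```bash
python3 - <<'E'
from station import ctrl,grab_frame
import cv2,pickle,numpy as np
from h import *
g=grab_frame("top");f=grab_frame("scene")
s=ctrl.sense();print(s["tool_pos"],s["force"],s["time"])
a=cv2.resize(g["img"][175:250,140:330],(760,300),interpolation=cv2.INTER_CUBIC)
b=cv2.resize(f["img"][160:250,180:370],(760,360),interpolation=cv2.INTER_CUBIC)[:290]
cv2.imwrite("pics/s2.png",np.vstack([a,b]))
E
```

```text
[0.51531788 0.01636087 0.14248057] [-0.08636039  0.39527836  0.08393585] 6.1333
```

View pics/s2.png

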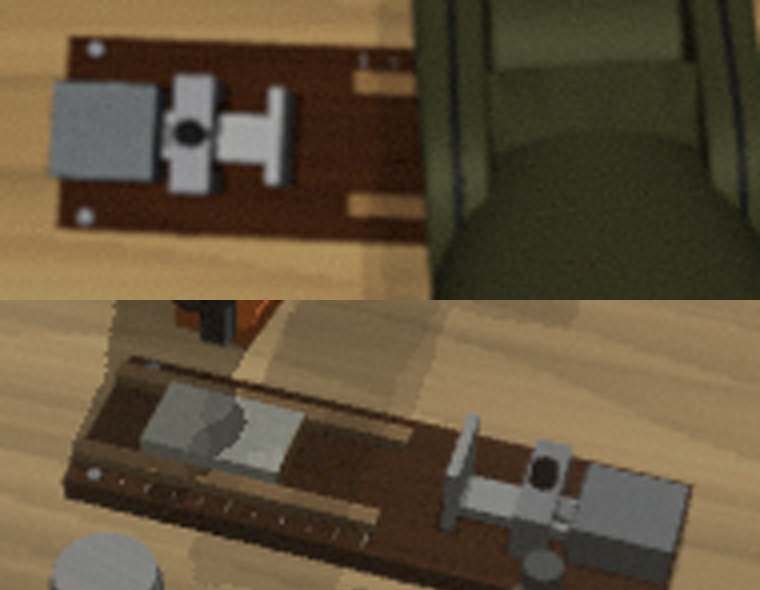

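The latch worked. The stop plate now stands about 25 mm farther in, with its face at crop column 288 compared with about 322 at rest, and the pin is down. Next I go behind the board.

Request:
send_rows([
  [[-0.004,-0.09,0],0],
  [[-0.008,-0.18,0],0],
  [[-0.012,-0.27,0],0],
  [[-0.012,-0.27,0],0],
  [[-0.012,-0.27,-0.08],0],
  [[-0.012,-0.27,-0.16],0],
  [[-0.012,-0.27,-0.24],0],
  [[-0.012,-0.27,-0.28],0],
  [[-0.012,-0.27,-0.3],0],
  [[-0.012,-0.27,-0.305],0],
])

```text
time: 6.97
tool_pos: [0.5114, -0.0601, 0.0496]
orientation: [-2.264, -2.175, 0.001]
force: [0.3, -0.8, 0.0]
width: -0.0002
gripper_force: 0.0
```

Request:
send_rows([
  [[0.001,0.02,0],0],
  [[0.002,0.04,0],0],
  [[0.003,0.07,0],0],
  [[0.005,0.105,0],0],
  [[0.006,0.14,0],0],
  [[0.008,0.175,0],0],
  [[0.01,0.21,0],0],
  [[0.011,0.245,0],0],
  [[0.013,0.28,0],0],
  [[0.014,0.31,0],0],
])

```text
time: 7.8
tool_pos: [0.5163, 0.033, 0.0508]
orientation: [2.266, 2.176, 0.0]
force: [-0.2, -1.8, 1.7]
width: -0.0001
gripper_force: 0.8
```

Request:
send_rows([
  [[0.001,0.015,0],0],
  [[0.001,0.03,0],0],
  [[0.002,0.043,0],0],
  [[0.003,0.055,0],0],
  [[0.003,0.066,0],0],
  [[0.004,0.076,0],0],
  [[0.004,0.086,0],0],
  [[0.005,0.095,0],0],
  [[0.005,0.1,0],0],
  [[0.005,0.1,0],0],
])

```text
time: 8.63
tool_pos: [0.5177, 0.0622, 0.0507]
orientation: [-2.266, -2.175, -0.001]
force: [-0.6, -0.1, 0.4]
width: -0.0
gripper_force: 0.0
```

Request:
send_rows([
  [[0,0.003,0],0],
  [[0,0.006,0],0],
  [[0,0.009,0],0],
  [[0.001,0.012,0],0],
  [[0.001,0.015,0],0],
  [[0.001,0.017,0],0],
  [[0.001,0.019,0],0],
  [[0.001,0.02,0],0],
  [[0.001,0.02,0],0],
  [[0.001,0.02,0],0],
])

```text
time: 9.47
tool_pos: [0.5178, 0.0668, 0.0507]
orientation: [2.266, 2.174, -0.003]
force: [-0.4, -4.5, 1.3]
width: -0.0
gripper_force: 2.6
```

Request:
send_rows([
  [[0,0.001,0],0],
  [[0,0.002,0],0],
  [[0,0.003,0],0],
  [[0,0.004,0],0],
  [[0,0.005,0],0],
  [[0,0.006,0],0],
  [[0,0.006,0],0],
  [[0,0.006,0],0],
  [[0,0.006,0],0],
  [[0,0.006,0],0],
])

```text
time: 10.3
tool_pos: [0.5177, 0.0671, 0.0508]
orientation: [2.265, 2.171, -0.006]
force: [0.1, -9.6, 1.8]
width: -0.0001
gripper_force: 4.6
```

The force rose to 9.6 N with no further motion, so the board is against the latched plate. I back off, go up and clear the view.

Request:
send_rows([
  [[0,-0.005,0],0],
  [[0,-0.015,0],0],
  [[-0.002,-0.04,0],0],
  [[-0.004,-0.09,0],0],
  [[-0.004,-0.12,0],0],
  [[-0.004,-0.12,0.1],0],
  [[-0.004,-0.12,0.22],0],
  [[-0.004,-0.12,0.34],0],
  [[-0.004,-0.12,0.46],0],
  [[-0.004,-0.12,0.55],0],
])

```text
time: 11.13
tool_pos: [0.5177, 0.0335, 0.219]
orientation: [2.266, 2.174, 0.005]
force: [0.4, 0.3, -0.1]
width: -0.0001
gripper_force: 0.0
```

Request:
send_rows([
  [[-0.05,-0.1,0],0],
  [[-0.1,-0.2,0],0],
  [[-0.15,-0.3,0],0],
  [[-0.2,-0.4,0],0],
  [[-0.25,-0.5,0],0],
  [[-0.3,-0.6,0],0],
  [[-0.35,-0.7,0],0],
  [[-0.4,-0.8,0],0],
  [[-0.4,-0.85,0],0],
  [[-0.4,-0.85,0],0],
])

```text
time: 11.97
tool_pos: [0.3965, -0.2243, 0.216]
orientation: [2.27, 2.169, 0.001]
force: [0.4, -0.3, -0.5]
width: 0.0003
gripper_force: 0.0
```

```bash
python3 - <<'E'
from station import ctrl,grab_frame
import cv2,pickle,numpy as np
from h import *
g=grab_frame("top");f=grab_frame("scene")
s=ctrl.sense();print(s["tool_pos"],s["force"],s["time"])
a=cv2.resize(g["img"][180:245,145:315],(765,292),interpolation=cv2.INTER_CUBIC)
b=cv2.resize(f["img"][175:245,190:360],(765,305),interpolation=cv2.INTER_CUBIC)
cv2.imwrite("pics/s3.png",np.vstack([a,b]))
E
```

```text
[ 0.39678837 -0.22171469  0.21580789] [-0.01318126 -0.52864994 -0.56648088] 12.0667
```

View pics/s3.png

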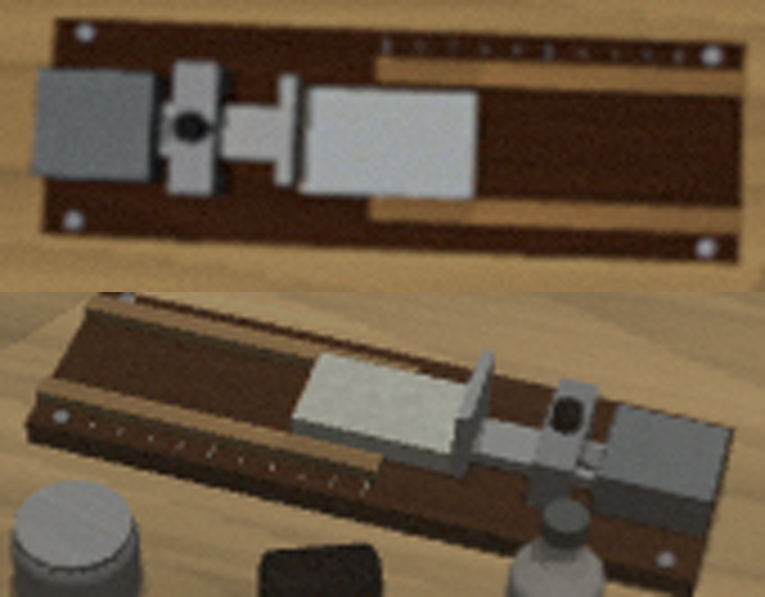

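Both views show the board's end flush against the latched stop plate, at columns 300 (top) and 455 (scene). The pin is down and the other objects have not moved.

```bash
python3 -c "
from station import ctrl
print(ctrl.sign_off())"
```

```text
the job is handed in; nothing more can be done
None
```

The stop plate was pushed to its end and latched at the middle position, the small white board rests against it, and the arm is clear; I handed the job in at about 12 s.

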